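# Clear the edge and lay the setting rule flush against the serving board

## Robot

A 6-joint arm with a two-finger parallel gripper is mounted at the origin on a cart in front of the work surface, level with it; the furniture and walls round the work are solid. World frame = base frame: x ahead of the robot, y to its left, z up, the work surface at z = 0. Lengths are in mm, angles in degrees, forces in N, time in s.
With the tool pointing down it reaches from about 300 to 850 mm from the base axis. Payload 4.2 kg.
Tool frame: the origin (TCP) lies midway between the tips of the shut fingers; the grasp point (between the pads) lies 19 mm behind it; z points along the fingers, y is the line along which they close (so a half turn about z gives the same grasp; the last joint's range is limited). The gripper opens to 91 mm and grips with 3 to 60 N. Pads are 32 mm wide; open, the fingers measure 118 mm over their backs; the gripper's body (76 mm by 178 mm) begins 60 mm behind the grasp point.
Start: joints at [75.344, 18.312, 89.639, -0, 72.044, -1.146], TCP at [134.333, 559.104, 213.976] pointing down, gripper open.
Joint ranges: [-177.97, 177.97], [-48.28, 115.42], [12.27, 149.76], [-77.06, 257.06], [2.81, 150.46], [-146.56, 146.56]. Speed limits (degrees/s): [147.25, 147.25, 180, 180, 180, 180].

## Interface

Orientations are given as [roll, pitch, yaw] about the fixed x, y, z axes, in that order (R = Rz(yaw) Ry(pitch) Rx(roll)).
In Python, from workcell import env gives the robot as it stands.
- The arm moves only by the tool send_rows, never from a script. Its argument "steps" is a list that holds one entry, the list of rows, each a list of 5 numbers: the shift along the tool's x, y, z scaled (see below), then the turn about the tool's z scaled (see below), then the opening, from 0 (shut) to 1 (fully open). In form: [[[dx, dy, dz, yaw, fingers], ...]]. A call has 1 to 5 rows; each row shifts and turns the commanded pose from where the row before left it, along the tool's axes as they then stand; what a row does not reach is not made up. The controller multiplies each number of a shift by 0.04 m and each number of a turn by 0.12 rad. A row lasts 1/12 s, in which the tool goes at most 41.7 mm and 7.16 degrees, less where a joint would pass 70% of its speed; a pose out of reach is approached as far as the arm can. A call with a number of a shift or a turn outside -1 to 1 is refused whole. A call with a gripper value outside its range is refused whole. The fingers move at their own pace and stop on an object; "squeeze" is the grip in N (left out, the last holds). Time passes only in rows, so rows that do not move let the fingers close. It gives the time, the measured TCP pose, the force, the opening and the grip force at its end, in the units of the state.
- env.state(): the state, without advancing time (a new reading comes with each control period).
- env.grab_frame(name): name is "side" or "top" or "wrist"; returns a dict with "pixels" (384x512x3 uint8, red, green, blue), "depth" (384x512 float32, mm along the optical axis (not along the pixel's ray), 0 where there is no reading), "intrinsics" (3x3 intrinsics, pixels), "dist" ([k1, k2, p1, p2, k3] as OpenCV has them; the pictures are not rectified), "cam_to_world" (4x4, takes a point from camera to world coordinates). Camera axes: x right, y down, z forward; pixel columns grow to the right and rows downward; lengths in mm; the calibration is good to about 2 mm. A picture is of the moment at which its call begins.
- env.job_done(): hands the job in; it is judged then, once.
The state is a dict: "time_s": time; "qpos": joint angles; "qvel": joint speeds; "effort": joint torques, N m; "ee_pos": TCP position; "ee_rot": TCP orientation; "force": force on the tool from outside, world axes, zero at the start; "torque": the same for the moment, N m; "gripper_width": finger opening in mm; "gripper_force": force on a finger pad.
Only numpy, scipy, OpenCV 4.12 (cv2) and the standard library are available. Lean on these libraries where they do the work, as an engineer would, in place of code of your own. Each camera call takes 0.05 s, during which the arm holds its last target. There are 200 camera calls.

## Task

The cutlery is to be lined up along the serving board: first take the burnt-out tea light from in front of the white marble board and drop it into the blue waste bowl. Then take the wooden setting rule off its leaning stand and lay it flat on the cart, flush against the board's long edge nearest the robot, with its whole length beside the board. Leave the orange bowl, the tea glass and the other things where they stand.

Things in the scene. Friction and masses are not known exactly. Their poses are not given: they have to be found in the camera images.
- board: White marble serving board, fixed, 150 (its x) by 260 (its y) by 18 mm high. Origin: centre of its underside, on the cart top. Its long edge nearest the robot is the straight face at x = -75 mm in its frame, running along its y.
- rule: Setting rule, 0.2 to 0.3 kg: light wooden plate 56 (its x) by 180 (its y) by 12 mm thick; either long edge may face the board. A dark grip bar 16 mm wide (x), 120 mm long (y) stands along its middle from z = 12 to 52 mm. Origin: centre of the plate's underside; z points out through the bar. It starts on the stand's slope, leaning 30 degrees, the bar pointing up and to the robot's right.
- stand: Fixed wooden stand, 100 by 190 mm base, about 97 mm high at the back. Origin: centre under its base. Its face, sloping 30 degrees from level, looks up and to its -x and carries the rule, whose underside centre is 70 mm above the cart top; an 8 mm lip along the lower edge holds the rule, which lifts off square to the slope.
- tea_light: Burnt-out tea light in a metal cup, diameter 38 mm, 15 mm high, about 10 to 20 g. Origin: centre of its underside. It stands on the cart close in front of the board's near edge, where the rule must go.
- waste_bowl: Blue round bowl for waste, diameter 105 mm at the rim, 47 mm high, loose; inside floor about 12 mm up and about 40 mm wide, the walls flare to about 95 mm inside at the rim. Origin: centre of its underside.
- orange_bowl: Orange bowl, diameter 96 mm, 43 mm high, loose, standing on the back part of the marble board. Origin: centre of its underside. A bystander.
- tea_glass: Clear tea glass, diameter 63 mm, 81 mm high, loose, behind the stand. Origin: centre of its underside. A bystander.
There are look-alikes about, which are no part of the job. Several things have the shape of the tea_light; the one meant has the colours described above.

How it is judged (in metres and radians):
On the way, in this order (a step that is already met when the one before it is completed fails the run):
1. the tea light lies in the waste bowl, let go, while the rule is not yet against the board (horizontal distance between tea_light and waste_bowl below 0.04 m and z of tea_light in the frame of waste_bowl between 0 and 0.045 m and angle between waste_bowl's own z axis and vertical below 0.2 rad and contact force between tea_light and the fingers below 0.05 N and not (x of rule in the frame of board between -0.107 and -0.099 m and y of rule in the frame of board between -0.05 and 0.05 m and angle between the y axis of rule and the y axis of board, either way round below 0.035 rad and angle between rule's own z axis and vertical below 0.05 rad and height (world z) of rule below 0.005 m)), for 0.2 s.
2. the rule lies flat and flush along the board's near edge (x of rule in the frame of board between -0.107 and -0.099 m and y of rule in the frame of board between -0.05 and 0.05 m and angle between the y axis of rule and the y axis of board, either way round below 0.035 rad and angle between rule's own z axis and vertical below 0.05 rad and height (world z) of rule below 0.005 m), for 0.2 s.
At the end, for the whole second after the job is handed in: The tea light lies in the waste bowl, within 40 mm of its centre and below its rim, the bowl standing upright. The rule lies flat on the cart along the board's near long edge: gap at most 4 mm, parallel within 2 degrees, its middle within 50 mm of the edge's middle. Both at rest (all of step 2 and horizontal distance between tea_light and waste_bowl below 0.04 m and z of tea_light in the frame of waste_bowl between 0 and 0.045 m and angle between waste_bowl's own z axis and vertical below 0.2 rad and linear speed of each of rule, tea_light below 0.02 m/s); the robot touches nothing.
It fails at once if the orange bowl was moved by more than 30 mm (distance of orange_bowl from where it was at the start of the episode above 0.03 m).
It fails at once if the tea glass was moved by more than 30 mm or tipped (distance of tea_glass from where it was at the start of the episode above 0.03 m or angle between tea_glass's own z axis and vertical above 0.5 rad).
It also fails if it takes over 58 s, if anything falls off the work surface, if the arm or the gripper's body presses on something with over 40 N, if the wrist force passes 120 N, or if a joint passes its speed limit or range.

## Working session

There is one attempt and no reset: what is moved stays moved. The work goes in short steps, Python scripts to look and compute and a tool call to move; the robot and the scene stay as the last step left them, time stands still between calls to the robot, and variables do not carry over. Pictures are saved under pics/ and viewed, at most 10 in all, crops included, and the job is handed in when it is done.

Besides the shell and the picture viewer there is one more tool, called after "Request:" as a command line: name --argument value ..., lists and objects as JSON in quotes. send_rows: Moves the arm, as the interface text tells. Shifts and turns lie within -1 to 1; 1 stands for 0.04 m of shift or 0.12 rad of turn. Its arguments: {"type":"object","properties":{"steps":{"type":"array"},"squeeze":{"type":"number"}},"required":["steps"]}

```bash
mkdir -p pics; cat > h.py <<'E'
import numpy as np, cv2, pickle
from workcell import env
def grab(n,save=None):
    f=env.grab_frame(n)
    if save: cv2.imwrite(f'pics/{save}.png',f['pixels'][:,:,::-1]); pickle.dump(f,open(f'{save}.pkl','wb'))
    return f
def load(s): return pickle.load(open(f'{s}.pkl','rb'))
def cloud(f):
    h,w=f['depth'].shape
    u,v=np.meshgrid(np.arange(w),np.arange(h))
    p=np.stack([u,v],-1).reshape(-1,1,2).astype(np.float64)
    n=cv2.undistortPoints(p,np.array(f['intrinsics'],float),np.array(f['dist'],float)).reshape(h,w,2)
    d=f['depth'].astype(float)
    P=np.stack([n[...,0]*d,n[...,1]*d,d,np.ones_like(d)],-1)
    W=(P@np.array(f['cam_to_world']).T)[...,:3]; W[d==0]=np.nan
    return W
E
python3 - <<'E'
from h import *
a=grab('top','top0')['pixels'];b=grab('side','side0')['pixels']
print(env.state())
for n in('top0','side0'): print(load(n)['cam_to_world'])
E
```

```text
{'time_s': 0.1, 'qpos': array([ 7.53438344e+01,  1.83480377e+01,  8.96979111e+01, -1.54189166e-03,
        7.20418187e+01, -1.14563951e+00]), 'qvel': array([ 0.0374153 , -0.01923457, -0.17214812, -0.08198915, -0.02103744,
        0.09006098]), 'effort': array([ 1.54550169e-03, -4.13332415e+01, -2.32509130e+01,  7.28363357e-02,
        4.21650661e-02, -6.94474784e-05]), 'ee_pos': array([134.23069521, 558.67381124, 213.21393408]), 'ee_rot': array([-1.79912221e+02, -2.89057846e-04,  1.66489950e+02]), 'force': array([ 0.70774684, -0.96656076, -0.24208251]), 'torque': array([-0.03355445, -0.0370288 ,  0.02369951]), 'gripper_force': 0.0, 'gripper_width': 90.97595035302975}
[[-1.37143552e-02 -9.94219902e-01  1.06483344e-01  4.36064967e+02]
 [-9.99832586e-01  1.23453270e-02 -1.35052993e-02  6.60970011e+00]
 [ 1.21126657e-02 -1.06650733e-01 -9.94222764e-01  1.15657884e+03]
 [ 0.00000000e+00  0.00000000e+00  0.00000000e+00  1.00000000e+00]]
[[-9.97383367e-01 -4.86002105e-03  7.21304298e-02  4.79250227e+02]
 [-6.73742018e-02  4.24259512e-01 -9.03030777e-01  1.15687310e+03]
 [-2.62132723e-02 -9.05527607e-01 -4.23476820e-01  5.93631401e+02]
 [ 0.00000000e+00  0.00000000e+00  0.00000000e+00  1.00000000e+00]]
```

```bash
python3 - <<'E'
import cv2
for n in('top0','side0'):
    i=cv2.imread(f'pics/{n}.png'); cv2.imwrite(f'pics/{n}b.png',cv2.resize(i,(800,600),interpolation=cv2.INTER_CUBIC))
E
```

```text
(no output)
```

View pics/top0b.png

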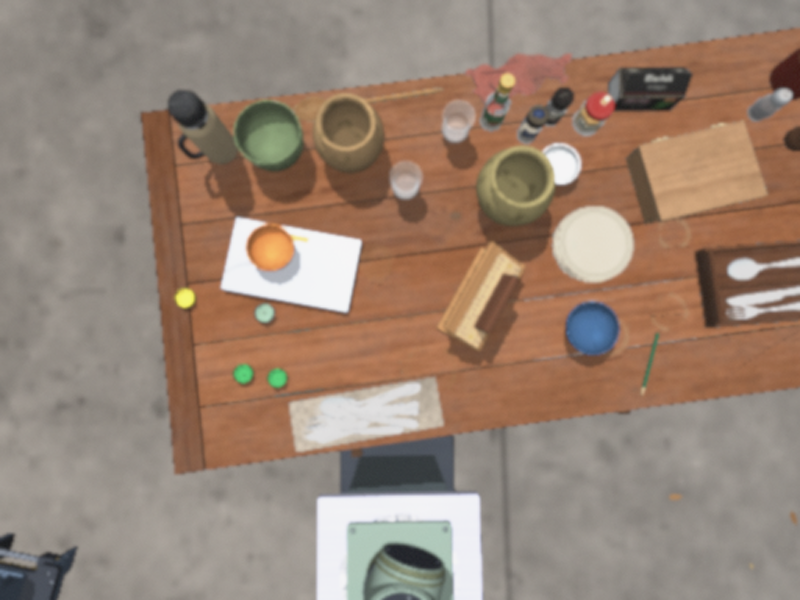

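View pics/side0b.png

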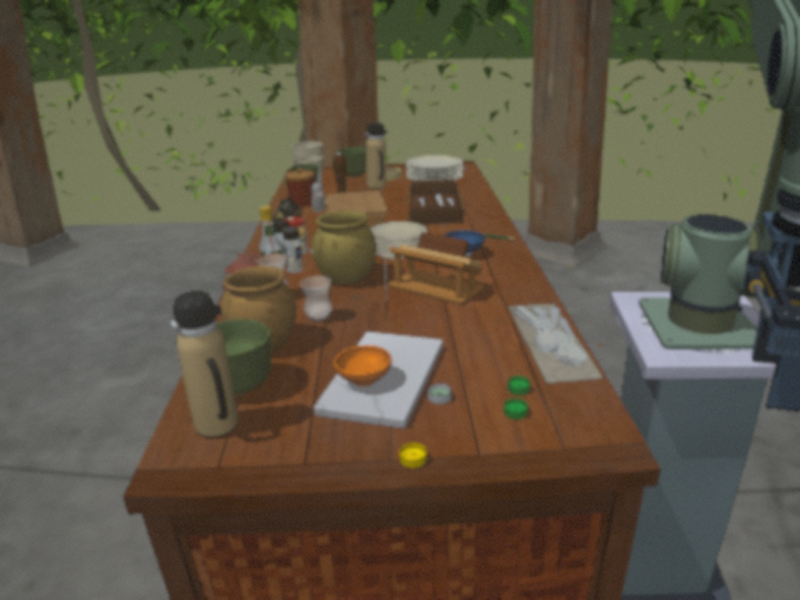

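Top view (800x600 px): the tea-light shapes are the grey metal one at (264,314) right in front of the board, a yellow one at (185,298), and two bright green ones at (243,374) and (278,378). The metal one fits the description. The board is centred near (291,264), the stand and rule near (483,297), and the waste bowl at (593,329). The side view agrees, with the metal cup at (440,394).

```bash
python3 - <<'E'
from h import *
f=load('top0');W=cloud(f);im=f['pixels'].astype(int)
def box(a,b,c,d): # 800px coords u0,v0,u1,v1
    m=np.zeros(W.shape[:2],bool); s=0.64; m[int(b*s):int(d*s),int(a*s):int(c*s)]=1; return m
hsv=cv2.cvtColor(f['pixels'],cv2.COLOR_RGB2HSV).astype(int)
m=box(205,205,375,325)&(hsv[...,1]<60)&(hsv[...,2]>140)
n,l,st,_=cv2.connectedComponentsWithStats(m.astype(np.uint8)); k=1+st[1:,4].argmax()
P=W[l==k]; print('z board',np.nanmedian(P[:,2]),len(P))
# project pixels to z=18 plane? use cloud xy
P=P[~np.isnan(P[:,0])]; r=cv2.minAreaRect(P[:,:2].astype(np.float32)); print('board',r,cv2.boxPoints(r))
def circ(b,h0,h1,name,mask=None):
    m=box(*b)&(W[...,2]>h0)&(W[...,2]<h1)
    if mask is not None:m&=mask
    Q=W[m];c,rad=cv2.minEnclosingCircle(Q[:,:2].astype(np.float32));print(name,c,rad,'z',np.percentile(Q[:,2],[10,50,95]))
circ((248,300,280,327),9,30,'tea');
print('tea rgb',im[201,169])
circ((555,290,632,365),30,70,'blue',hsv[...,0]>95)
circ((240,220,300,275),40,80,'orange')
circ((385,155,428,205),60,100,'glass')
# dark bar
m=box(435,235,530,355)&(W[...,2]>60); d=m&(hsv[...,2]<110)
Q=W[d]; print('dark',len(Q)); c=Q.mean(0); print(c); u,s,vt=np.linalg.svd(Q-c); print(vt,s/np.sqrt(len(Q)))
t=(Q-c)@vt[0]; print('len',np.percentile(t,[1,99]))
i=cv2.resize(f['pixels'][130:260,130:350,::-1],None,fx=3.6,fy=3.6,interpolation=cv2.INTER_CUBIC); cv2.imwrite('pics/crop1.png',i)
Z=W[150:232:4,270:345:4,2]; print(np.round(Z).astype(int))
E
```

```text
z board 18.77826890765732 3322
board ((616.6611328125, 218.68295288085938), (276.1615295410156, 159.0095672607422), 78.75582122802734) [[511.75797   98.755325]
 [667.7154    67.749954]
 [721.56433  338.6106  ]
 [565.6069   369.61597 ]]
tea (514.05078125, 268.30950927734375) 20.733257293701172 z [ 9.48308624 10.71274803 17.35068342]
tea rgb [173 206 182]
blue (474.9575500488281, -384.4299011230469) 52.993045806884766 z [31.42308776 40.86328069 48.92190779]
orange (640.655029296875, 248.3565216064453) 49.26248550415039 z [41.31196439 48.74763292 63.09776505]
glass (772.725830078125, -21.754138946533203) 31.634910583496094 z [63.61310105 74.51483456 83.82432319]
dark 132
[ 522.29671068 -182.97072502  103.24439322]
[[-0.85112975  0.52461823 -0.01881122]
 [ 0.44005321  0.69347771 -0.5704751 ]
 [ 0.28623648  0.49382627  0.82109944]] [34.16477157  8.69989472  2.84291175]
len [-54.70547007  54.59050763]
[[                  -2                    0                   -1
                    -1                    1                   -3
                     3                   -2                  
[... 7864 characters left out ...]
   -1
                     1                   -1                    0
                     0                   -2                    1
                     1                    2                   -4
                     2]
 [                   3                    0                    2
                     3                    1                    1
                    -1                    4                   -1
                     0                   -2                    3
                     4                   -1                   -2
                    -2                   -1                   -1
                  -108]]<stdin>:25: RuntimeWarning: invalid value encountered in cast
```

View pics/crop1.png

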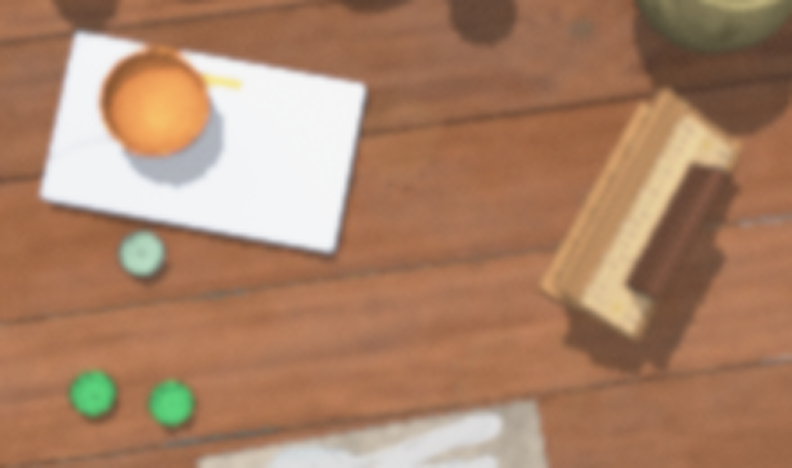

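The crop confirms the choice: a pale metal cup at (142,254), just below the board's near edge. The green ones at (93,394) and (172,403) are the look-alikes. Next I refine the geometry.

```bash
cat >> h.py <<'E'
def onplane(f,uv,z):
    n=cv2.undistortPoints(np.array(uv,float).reshape(-1,1,2),np.array(f['intrinsics'],float),np.array(f['dist'],float)).reshape(-1,2)
    T=np.array(f['cam_to_world']);d=np.c_[n,np.ones(len(n))]@T[:3,:3].T
    return (T[:3,3]+d*((z-T[2,3])/d[:,2])[:,None])[:,:2]
def rows(target,yaw=None):
    "remaining shift in tool units (x,y,z of 40 mm) and turn units"
    s=env.state();p=s['ee_pos'];y0=s['ee_rot'][2];y=np.radians(y0)
    d=np.array(target)-p
    t=[d[0]*np.cos(y)+d[1]*np.sin(y),d[0]*np.sin(y)-d[1]*np.cos(y),-d[2]]
    dy=0 if yaw is None else -((yaw-y0+180)%360-180)
    print('t',round(s['time_s'],2),'at',np.round(p,1),round(y0,1),'need',np.round(np.array(t)/40,2),'turn',round(np.radians(dy)/.12,2),'w',round(s['gripper_width'],1))
E
python3 - <<'E'
from h import *
f=load('top0');W=cloud(f);hsv=cv2.cvtColor(f['pixels'],cv2.COLOR_RGB2HSV).astype(int)
m=np.zeros(W.shape[:2],np.uint8); m[131:208,131:240]=((hsv[...,1]<70)&(hsv[...,2]>125))[131:208,131:240]
n,l,st,_=cv2.connectedComponentsWithStats(m); k=1+st[1:,4].argmax()
c=cv2.findContours((l==k).astype(np.uint8),cv2.RETR_EXTERNAL,cv2.CHAIN_APPROX_NONE)[0][0].reshape(-1,2)
X=onplane(f,c,18.)
r=cv2.minAreaRect(X.astype(np.float32));print('rect',r)
bx=cv2.boxPoints(r)
for i in range(4):
    a,b=bx[i],bx[(i+1)%4];e=(b-a)/np.linalg.norm(b-a);nn=np.array([-e[1],e[0]])
    dd=(X-a)@nn;tt=(X-a)@e;s=(abs(dd)<6)&(tt>12)&(tt<np.linalg.norm(b-a)-12)
    L=cv2.fitLine(X[s].astype(np.float32),cv2.DIST_HUBER,0,.01,.01).ravel()
    print('edge',L,np.degrees(np.arctan2(L[1],L[0])),s.sum())
# tea
g=(hsv[...,0]>55)&(hsv[...,0]<90)&(hsv[...,1]>20)&(hsv[...,2]>120);mm=np.zeros_like(g);mm[190:212,155:184]=g[190:212,155:184]
v,u=np.nonzero(mm);print('tea',onplane(f,np.c_[u,v],15.).mean(0),len(u),onplane(f,[[169,201]],15.))
b=np.zeros_like(g);b[185:235,350:410]=((hsv[...,0]>95)&(hsv[...,0]<125)&(hsv[...,1]>90))[185:235,350:410]
v,u=np.nonzero(b);print('blue',onplane(f,np.c_[u,v],40.).mean(0))
# stand region
R=W[150:230,275:342].reshape(-1,3);R=R[R[:,2]>50]
T=R[R[:,2]>107];r=cv2.minAreaRect(T[:,:2].astype(np.float32));print('bartop',r,T.mean(0),len(T))
rr=cv2.minAreaRect(R[:,:2].astype(np.float32));print('all',rr)
for ang in(-31.7,):
    e=np.array([np.cos(np.radians(ang)),np.sin(np.radians(ang))]);q=np.array([-e[1],e[0]])
    P=(R[:,:2]-T[:,:2].mean(0))@np.c_[e,q]
    for lo in range(-40,80,6):
        s=(P[:,1]>=lo)&(P[:,1]<lo+6)
        if s.sum()>3: print(lo,s.sum(),np.round(np.median(R[s,2])),np.round(np.percentile(P[s,0],[3,97])))
E
```

```text
rect ((612.8856201171875, 212.59852600097656), (267.460205078125, 158.15415954589844), 78.64578247070312)
edge [ 9.7998887e-01 -1.9905229e-01  5.8686212e+02  8.3201591e+01] -11.4815445 41
edge [1.9432788e-01 9.8093665e-01 6.8674683e+02 1.8745456e+02] 78.79453 64
edge [ 9.7988719e-01 -1.9955239e-01  6.3915369e+02  3.4206104e+02] -11.510784 41
edge [1.9592789e-01 9.8061830e-01 5.3685291e+02 2.2688184e+02] 78.701065 76
tea [514.41970152 266.60411305] 95 [[511.58999851 266.57137922]]
blue [ 474.27434552 -385.10489626]
bartop ((519.2122802734375, -191.73814392089844), (21.177547454833984, 118.4665298461914), 59.811546325683594) [ 518.67674795 -191.48235363  114.61208245] 278
all ((537.5575561523438, -169.79685974121094), (86.73357391357422, 189.51536560058594), 59.74797058105469)
-22 4 58.0 [-85. -56.]
-16 33 61.0 [-86.  95.]
-10 112 112.0 [-85.  93.]
-4 121 116.0 [-83.  94.]
2 142 112.0 [-85.  89.]
8 138 101.0 [-83.  89.]
14 139 91.0 [-85.  88.]
20 123 85.0 [-86.  91.]
26 118 90.0 [-86.  92.]
32 123 93.0 [-85.  90.]
38 137 91.0 [-85.  88.]
44 125 86.0 [-85.  91.]
50 120 90.0 [-86.  93.]
56 124 92.0 [-84.  93.]
62 129 95.0 [-86.  91.]
68 85 91.0 [-77.  95.]
```

```bash
python3 -c "
from h import *
rows([514,267,110],168.7)"
```

```text
t 0.1 at [134.2 558.7 213.2] 166.5 need [-10.94  -4.87   2.58] turn -0.32 w 91.0
```

Request:
send_rows --steps '[[[-0.8,-0.4,0,-0.1,0.8],[-0.9,-0.4,0,-0.1,0.8],[-0.9,-0.4,0,-0.1,0.8],[-0.9,-0.4,0,0,0.8],[-0.9,-0.4,0,0,0.8]]]' --squeeze 10

```text
time_s: 0.52
ee_pos: [290.2, 442.2, 213.6]
ee_rot: [-180.0, -0.0, 168.6]
force: [0.3, 0.3, 0.0]
gripper_width: 73.2
gripper_force: 0.0
```

Request:
send_rows --steps '[[[-0.9,-0.4,0.2,0,0.8],[-0.9,-0.4,0.2,0,0.8],[-0.9,-0.4,0.3,0,0.8],[-0.9,-0.4,0.4,0,0.8],[-0.9,-0.4,0.5,0,0.8]]]'

```text
time_s: 0.93
ee_pos: [449.2, 330.0, 151.3]
ee_rot: [179.9, 0.1, 168.5]
force: [-0.4, 1.3, -0.4]
gripper_width: 73.0
gripper_force: 0.0
```

Request:
send_rows --steps '[[[-0.9,-0.4,0.4,0,0.8],[-0.6,-0.3,0.3,0,0.8],[0,0,0.2,0,0.8],[0,0,0,0,0.8],[0,0,0,0,0.8]]]'

```text
time_s: 1.35
ee_pos: [499.1, 292.4, 115.2]
ee_rot: [-180.0, -0.1, 168.5]
force: [-0.3, 0.3, 0.1]
gripper_width: 73.4
gripper_force: 0.0
```

```bash
python3 - <<'E'
from h import *
rows([514,267,110],168.7); rows([514,267,5],168.7)
grab('wrist','w1')
i=cv2.imread('pics/w1.png');cv2.imwrite('pics/w1.png',cv2.resize(i,(800,600)))
E
```

```text
t 1.35 at [499.1 292.4 115.2] 168.5 need [-0.49 -0.55  0.13] turn -0.02 w 73.4
t 1.35 at [499.1 292.4 115.2] 168.5 need [-0.49 -0.55  2.75] turn -0.02 w 73.4
```

View pics/w1.png

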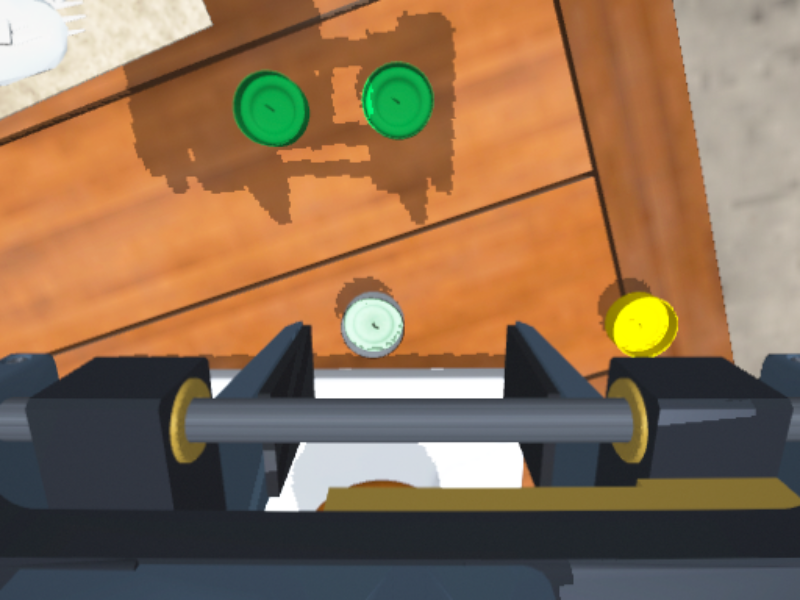

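The wrist view shows the metal tea light at (373,324), the board's near edge along row 368, the green look-alikes at (271,108) and (398,100), and the yellow one at (642,324). I measure the cup and the board edge from it.

```bash
python3 - <<'E'
from h import *
f=load('w1');W=cloud(f)
print('tea',onplane(f,np.array([[373,322]])*.64,15.), 'z',W[206,238,2])
hsv=cv2.cvtColor(f['pixels'],cv2.COLOR_RGB2HSV).astype(int)
g=f['pixels'].astype(int)
m=np.zeros(W.shape[:2],bool);m[190:232,215:262]=((hsv[...,1]<90)&(W[...,2]>8))[190:232,215:262]
m[233:]=0
v,u=np.nonzero(m);print(len(u),u.mean()*1.5625,v.mean()*1.5625,onplane(f,np.c_[u,v],15.).mean(0))
# board edge: per column first white row from below 
E=[]
for c in list(range(150,190))+list(range(265,318)):
    for v in range(228,245):
        if hsv[v,c,1]<40 and hsv[v,c,2]>150: E.append((c,v-.5));break
E=np.array(E);X=onplane(f,E,18.);L=cv2.fitLine(X.astype(np.float32),cv2.DIST_HUBER,0,.01,.01).ravel()
print(len(E),L,np.degrees(np.arctan2(L[1],L[0])), 'n-dist',L[2]*.9808-L[3]*.1951)
E
```

```text
tea [[510.68192299 269.17100997]] z 7.028408614590148
710 371.38644366197184 326.5558978873239 [513.39620048 267.57908028]
55 [1.9800428e-01 9.8020118e-01 5.4863892e+02 3.0984186e+02] 78.57972 n-dist 477.6549
```

```bash
python3 - <<'E'
from h import *
f=load('w1');W=cloud(f);hsv=cv2.cvtColor(f['pixels'],cv2.COLOR_RGB2HSV).astype(int)
for c in (170,225,290):
    print(c,[(v,int(hsv[v,c,1]),int(hsv[v,c,2]),int(np.nan_to_num(W[v,c,2])),np.round(W[v,c,:2]@[.9808,-.1951],0)) for v in range(226,246)])
print(np.array(f['cam_to_world'])[:3,3])
rows([513.5,267.5,5],168.6)
E
```

```text
170 [(226, 92, 91, 146, np.float64(415.0)), (227, 88, 90, 147, np.float64(415.0)), (228, 92, 91, 148, np.float64(415.0)), (229, 91, 90, 151, np.float64(414.0)), (230, 90, 91, 151, np.float64(414.0)), (231, 88, 90, 152, np.float64(414.0)), (232, 89, 89, 154, np.float64(414.0)), (233, 87, 91, 155, np.float64(414.0)), (234, 93, 90, 157, np.float64(414.0)), (235, 91, 90, 157, np.float64(414.0)), (236, 91, 90, 158, np.float64(414.0)), (237, 91, 90, 160, np.float64(414.0)), (238, 87, 91, 160, np.float64(414.0)), (239, 90, 88, 162, np.float64(414.0)), (240, 92, 80, 163, np.float64(414.0)), (241, 90, 74, 162, np.float64(415.0)), (242, 87, 73, 163, np.float64(415.0)), (243, 85, 60, 162, np.float64(416.0)), (244, 52, 44, 163, np.float64(416.0)), (245, 35, 36, 164, np.float64(416.0))]
225 [(226, 183, 194, -1, np.float64(475.0)), (227, 182, 140, -1, np.float64(476.0)), (228, 180, 129, 0, np.float64(476.0)), (229, 181, 128, -1, np.float64(478.0)), (230, 179, 128, -2, np.float64(479.0)), (231, 182, 129, -1, np.float64(480.0)), (232, 180, 130, 0, np.float64(481.0)), (233, 182, 129, 0, np.float64(48
[... 668 characters left out ...]
 (231, 181, 135, -1, np.float64(480.0)), (232, 182, 133, -1, np.float64(481.0)), (233, 180, 132, 0, np.float64(482.0)), (234, 182, 132, -1, np.float64(484.0)), (235, 86, 133, -1, np.float64(485.0)), (236, 19, 148, 4, np.float64(483.0)), (237, 19, 150, 6, np.float64(483.0)), (238, 20, 154, 7, np.float64(484.0)), (239, 20, 156, 12, np.float64(483.0)), (240, 17, 161, 12, np.float64(484.0)), (241, 20, 196, 17, np.float64(483.0)), (242, 12, 241, 17, np.float64(484.0)), (243, 3, 254, 17, np.float64(485.0)), (244, 0, 255, 17, np.float64(486.0)), (245, 0, 255, 18, np.float64(486.0))]
[425.67239518 308.09997592 286.40958838]
t 1.4 at [499.2 293.  115.9] 168.6 need [-0.48 -0.56  2.77] turn -0.0 w 72.9
```

Request:
send_rows --steps '[[[-0.5,-0.6,0.1,0,0.8],[0,0,0.6,0,0.8],[0,0,0.6,0,0.8],[0,0,0.6,0,0.8],[0,0,0,0,0.8]]]'

```text
time_s: 1.82
ee_pos: [511.3, 264.7, 36.8]
ee_rot: [-179.8, -0.3, 168.7]
force: [-0.2, 0.3, -0.1]
gripper_width: 73.0
gripper_force: 0.0
```

```bash
python3 -c "
from h import *
rows([513.5,267.5,5],168.6)"
```

```text
t 1.82 at [511.3 264.7  36.8] 168.7 need [-0.04  0.08  0.79] turn 0.01 w 73.0
```

Request:
send_rows --steps '[[[0,0.1,0.4,0,0.8],[0,0,0.3,0,0.6],[0,0,0,0,0],[0,0,0,0,0],[0,0,0,0,0]]]' --squeeze 10

```text
time_s: 2.23
ee_pos: [516.2, 269.8, 13.5]
ee_rot: [179.9, 0.1, 168.6]
force: [0.3, -0.6, 0.7]
gripper_width: 49.0
gripper_force: 0.0
```

Request:
send_rows --steps '[[[0,0,0,0,0],[0,0,-0.4,0,0],[0,0,-0.8,0,0],[0,0,-0.9,0,0],[0,0,-0.9,0,0]]]'

```text
time_s: 2.65
ee_pos: [515.3, 268.7, 133.8]
ee_rot: [180.0, 0.0, 168.6]
force: [0.0, 0.1, -0.0]
gripper_width: 15.8
gripper_force: 0.0
```

```bash
python3 -c "
from h import *
rows([474.5,-385,150],168.6)"
```

```text
t 2.65 at [515.3 268.7 133.8] 168.6 need [ -2.24 -16.22  -0.4 ] turn -0.01 w 15.8
```

The fingers close slower than I assumed and missed the cup. I check that the cup is undisturbed, then reopen and retry.

Request:
send_rows --steps '[[[0,0,0,0,0.8],[0,0,0,0,0.8],[0,0,0,0,0.8],[0,0,0,0,0.8],[0,0,0,0,0.8]]]'

```text
time_s: 3.07
ee_pos: [514.8, 268.4, 130.4]
ee_rot: [-179.9, -0.1, 168.6]
force: [0.1, -0.3, -0.2]
gripper_width: 46.2
gripper_force: 0.0
```

```bash
python3 - <<'E'
from h import *
f=grab('wrist','w2');W=cloud(f);hsv=cv2.cvtColor(f['pixels'],cv2.COLOR_RGB2HSV).astype(int)
m=(hsv[...,0]>55)&(hsv[...,0]<95)&(hsv[...,1]>15)&(hsv[...,1]<110)&(hsv[...,2]>150)&(W[...,2]<25)
n,l,st,c=cv2.connectedComponentsWithStats(m.astype(np.uint8))
for k in range(1,n):
    if st[k,4]>150: print(st[k],c[k],onplane(f,c[k:k+1],14.))
rows([514,268,5],168.6)
E
```

```text
[242 166  37  35 993] [260.11581067 182.74723061] [[512.35426649 267.99302858]]
t 3.12 at [514.9 268.4 130.4] 168.6 need [ 0.02 -0.01  3.14] turn -0.01 w 50.1
```

Request:
send_rows --steps '[[[0,0,0.6,0,0.7],[0,0,0.8,0,0.7],[0,0,0.8,0,0.7],[0,0,0.6,0,0.7],[0,0,0.3,0,0.7]]]'

```text
time_s: 3.53
ee_pos: [513.0, 267.5, 3.5]
ee_rot: [-179.7, -0.3, 168.5]
force: [0.3, -0.5, -0.5]
gripper_width: 63.4
gripper_force: 0.0
```

Request:
send_rows --steps '[[[0,0,0,0,0.3],[0,0,0,0,0],[0,0,0,0,0],[0,0,0,0,0],[0,0,0,0,0]]]'

```text
time_s: 3.95
ee_pos: [516.4, 269.2, 9.0]
ee_rot: [179.9, 0.1, 168.6]
force: [-0.2, -0.6, 1.1]
gripper_width: 36.3
gripper_force: 10.0
```

Request:
send_rows --steps '[[[0,0,0,0,0],[0,0,0,0,0],[0,0,0,0,0]]]'

```text
time_s: 4.2
ee_pos: [516.4, 269.2, 8.9]
ee_rot: [179.9, 0.1, 168.6]
force: [0.6, 0.2, 5.2]
gripper_width: 36.1
gripper_force: 10.0
```

Request:
send_rows --steps '[[[0,0,-0.8,0,0],[0,0,-1,0,0],[0,0,-1,0,0],[0,-0.3,-1,0,0],[-0.1,-0.6,-0.7,0,0]]]'

```text
time_s: 4.62
ee_pos: [513.1, 234.6, 191.3]
ee_rot: [179.8, 0.2, 168.7]
force: [1.4, -0.0, -0.1]
gripper_width: 36.1
gripper_force: 10.0
```

Request:
send_rows --steps '[[[-0.1,-0.9,0,0,0],[-0.2,-0.9,0,0,0],[-0.2,-0.9,0,0,0],[-0.2,-0.9,0,0,0],[-0.2,-0.9,0,0,0]]]'

```text
time_s: 5.03
ee_pos: [511.3, 47.6, 187.7]
ee_rot: [180.0, -0.0, 168.6]
force: [1.0, 0.2, 0.3]
gripper_width: 35.9
gripper_force: 10.0
```

Request:
send_rows --steps '[[[-0.2,-0.9,0,0,0],[-0.2,-0.9,0,0,0],[-0.2,-0.9,0,0,0],[-0.2,-0.9,0,0,0],[-0.2,-0.9,0,0,0]]]'

```text
time_s: 5.45
ee_pos: [514.8, -136.9, 187.5]
ee_rot: [180.0, -0.0, 168.5]
force: [1.3, -0.2, -0.4]
gripper_width: 36.1
gripper_force: 10.0
```

Request:
send_rows --steps '[[[-0.1,-0.9,0,0,0],[-0.1,-0.9,0,0,0],[-0.1,-0.9,0,0,0],[-0.1,-0.9,0,0,0],[0,0,0,0,0]]]'

```text
time_s: 5.87
ee_pos: [501.7, -285.3, 187.2]
ee_rot: [-179.8, 0.0, 168.3]
force: [0.2, 0.3, 0.5]
gripper_width: 36.1
gripper_force: 10.0
```

```bash
python3 -c "
from h import *
rows([474.5,-385,48],168.6); print(env.state()['qpos'],env.state()['gripper_force'])"
```

```text
t 5.87 at [ 501.7 -285.3  187.2] 168.3 need [ 0.16 -2.58  3.48] turn -0.05 w 36.1
[ -30.67694444   19.48391906   91.88218874   -0.17559146   68.55053881
 -108.88649991] 9.963579752766236
```

Request:
send_rows --steps '[[[0.1,-0.9,0,0,0],[0.1,-0.9,0.3,0,0],[0,-0.8,0.6,0,0],[0,0,0.8,0,0],[0,0,0,0,0]]]'

```text
time_s: 6.28
ee_pos: [470.2, -378.2, 113.6]
ee_rot: [179.6, -0.6, 168.4]
force: [-1.1, 1.2, -0.9]
gripper_width: 36.4
gripper_force: 10.0
```

```bash
python3 - <<'E'
from h import *
rows([474.5,-385,48],168.6)
f=grab('wrist','w3');cv2.imwrite('pics/w3.png',f['pixels'][:,:,::-1])
E
```

```text
t 6.28 at [ 470.2 -378.2  113.6] 168.4 need [-0.14 -0.15  1.64] turn -0.03 w 36.4
```

View pics/w3.png

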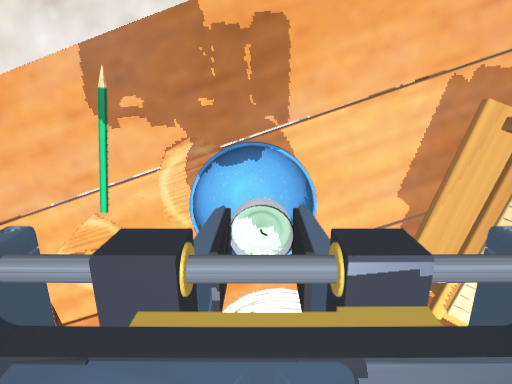

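The tea light is held at (262,227), with the blue bowl behind it centred near (253,205). I lower it and let go.

Request:
send_rows --steps '[[[-0.1,-0.1,0.6,0,0],[0,0,0.7,0,0],[0,0,0.4,0,0],[0,0,0,0,0],[0,0,0,0,0]]]'

```text
time_s: 6.75
ee_pos: [478.0, -383.8, 52.8]
ee_rot: [180.0, 0.0, 168.6]
force: [-0.6, -0.5, 0.4]
gripper_width: 36.1
gripper_force: 10.0
```

```bash
python3 -c "
from h import *
rows([474.5,-385,48],168.6)"
```

```text
t 6.75 at [ 478.  -383.8   52.8] 168.6 need [ 0.08 -0.05  0.12] turn 0.0 w 36.1
```

Request:
send_rows --steps '[[[0.1,0,0.3,0,0],[0,0,0,0,0],[0,0,0,0,0.6],[0,0,0,0,0.6],[0,0,0,0,0.6]]]'

```text
time_s: 7.17
ee_pos: [474.2, -384.2, 41.1]
ee_rot: [-179.9, 0.1, 168.6]
force: [0.3, 0.4, 0.1]
gripper_width: 52.9
gripper_force: 0.0
```

Request:
send_rows --steps '[[[0,0,0,0,0.6],[0,0,-0.4,0,0.6],[0,0,-0.9,0,0.6],[0,0,-0.9,0,0.6],[0,0,-0.9,0,0.5]]]'

```text
time_s: 7.58
ee_pos: [473.1, -383.6, 165.1]
ee_rot: [180.0, -0.0, 168.6]
force: [0.9, -0.3, -0.3]
gripper_width: 50.9
gripper_force: 0.0
```

```bash
python3 - <<'E'
from h import *
f=grab('wrist','w4');t=grab('top')
a=f['pixels'][:,:,::-1];b=cv2.resize(t['pixels'][130:260,270:470,::-1],(400,384*260//384))
b=cv2.copyMakeBorder(b,0,384-b.shape[0],0,0,cv2.BORDER_CONSTANT)
cv2.imwrite('pics/w4.png',cv2.resize(np.hstack([a,b]),(800,337)))
rows([518.4+.503*7,-192.4+.864*7,200],149.8)
E
```

```text
t 7.68 at [ 476.4 -386.4  170.9] 168.6 need [-0.12  5.13 -0.73] turn 2.73 w 45.9
```

View pics/w4.png

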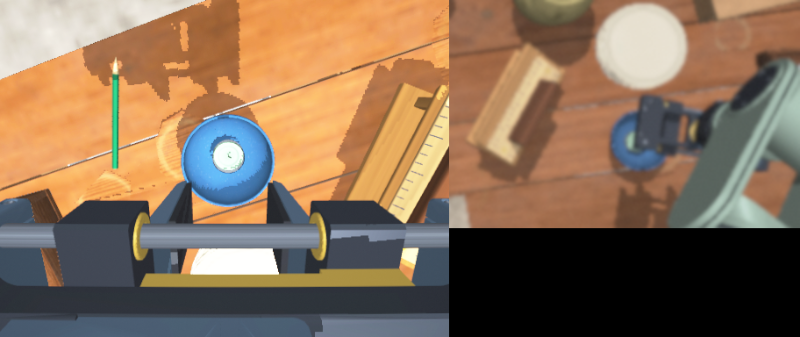

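The tea light lies in the middle of the blue bowl (wrist picture, 229,156). Now I go above the rule.

Request:
send_rows --steps '[[[0,0.6,-0.8,0,0.5],[0,0.9,0,0,0.5],[0,0.9,0,0,0.5],[0,0.9,0,0,0.5],[-0.1,0.9,0,0,0.5]]]'

```text
time_s: 8.1
ee_pos: [509.9, -218.3, 195.6]
ee_rot: [180.0, -0.0, 168.5]
force: [1.3, 0.3, 0.1]
gripper_width: 45.6
gripper_force: 0.0
```

Request:
send_rows --steps '[[[0,0.9,0,0.9,0.5],[0,0,0,0.9,0.5],[0,0,0,0.9,0.5],[0,0,0,0,0.5],[0,0,0,0,0.5]]]'

```text
time_s: 8.52
ee_pos: [517.6, -184.5, 195.4]
ee_rot: [-180.0, -0.0, 150.2]
force: [0.2, 0.3, 0.1]
gripper_width: 45.7
gripper_force: 0.0
```

```bash
python3 - <<'E'
from h import *
rows([521.9,-186.4,200],149.8)
f=grab('wrist','w5');W=cloud(f)
cv2.imwrite('pics/w5.png',f['pixels'][:,:,::-1])
R=W.reshape(-1,3);ok=(R[:,2]>52)&(R[:,2]<125)&(abs(R[:,0]-530)<130)&(abs(R[:,1]+180)<110)
ok&=~np.isnan(R[:,0]);R=R[ok]
T=R[(R[:,2]>109)];print(len(R),len(T));r=cv2.minAreaRect(T[:,:2].astype(np.float32));print('bartop',r,np.median(T,0))
E
```

```text
t 8.52 at [ 517.6 -184.5  195.4] 150.2 need [-0.12  0.01 -0.11] turn 0.05 w 45.7
13541 2591
bartop ((515.1954345703125, -190.489990234375), (18.47098159790039, 112.80397033691406), 59.278289794921875) [ 510.5300447  -188.41140378  115.20166081]
```

View pics/w5.png

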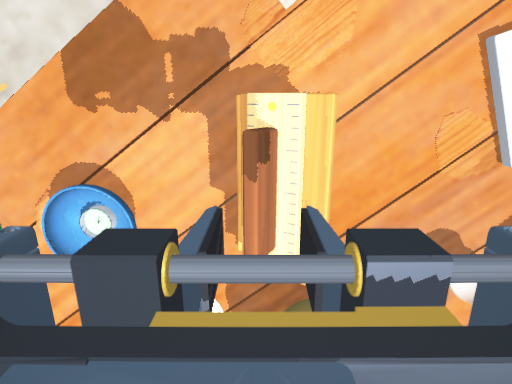

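Wrist view: the dark bar runs upright in the picture (columns 244 to 277) between the fingers, with the plate and stand to its right, and the tea light is still in the blue bowl at (98,222). The gripper is centred and aligned, so I descend with the fingers preset narrow.

Request:
send_rows --steps '[[[-0.1,0,0.3,0,0.42],[0,0,0.6,0,0.42],[0,0,0.6,0,0.42],[0,0,0.6,0,0.42],[0,0,0,0,0.42]]]' --squeeze 6

```text
time_s: 8.98
ee_pos: [517.7, -185.9, 106.3]
ee_rot: [-179.9, -0.6, 150.0]
force: [-0.8, -0.1, 0.7]
gripper_width: 38.2
gripper_force: 0.0
```

```bash
python3 -c "
from h import *
rows([518.4+.507*7,-192.4+.862*7,95],149.6); print(env.state()['force'])"
```

```text
t 8.98 at [ 517.7 -185.9  106.3] 150.0 need [-0.1   0.04  0.28] turn 0.06 w 38.2
[-0.80436326 -0.08091462  0.67885897]
```

Request:
send_rows --steps '[[[0,0,0.2,0,0.42],[0,0,0.1,0,0.42],[0,0,0,0,0.42],[0,0,0,0,0.42]]]'

```text
time_s: 9.32
ee_pos: [521.8, -186.9, 100.4]
ee_rot: [180.0, 0.1, 150.0]
force: [0.2, -0.1, 0.7]
gripper_width: 38.3
gripper_force: 0.0
```

```bash
python3 -c "
from h import *
rows([518.4+.507*7,-192.4+.862*7,95],149.6); print(env.state()['force'])"
```

```text
t 9.32 at [ 521.8 -186.9  100.4] 150.0 need [0.   0.01 0.14] turn 0.06 w 38.3
[ 0.19486047 -0.10719177  0.73951872]
```

Request:
send_rows --steps '[[[0,0,0.15,0,0.42],[0,0,0,0,0.3],[0,0,0,0,0],[0,0,0,0,0],[0,0,0,0,0]]]' --squeeze 8

```text
time_s: 9.73
ee_pos: [519.8, -189.5, 94.5]
ee_rot: [-179.7, 0.0, 150.1]
force: [-5.5, -9.5, 5.5]
gripper_width: 27.1
gripper_force: 7.8
```

Request:
send_rows --steps '[[[0,-0.1,-0.1,0,0],[0,-0.05,-0.2,0,0],[0,0,-0.2,0,0],[0,0,-0.2,0,0],[0,0,0,0,0]]]' --squeeze 10

```text
time_s: 10.15
ee_pos: [519.2, -192.2, 123.7]
ee_rot: [180.0, 0.2, 150.0]
force: [-0.4, -0.3, -1.5]
gripper_width: 15.7
gripper_force: 10.0
```

The width is 15.7 mm, so the bar has swung upright between the pads. I tighten the grip and lift.

Request:
send_rows --steps '[[[0,0,0,0,0],[0,0,-0.2,0,0],[0,0,-0.5,0,0],[0,0,-0.5,0,0],[0,0,-0.5,0,0]]]' --squeeze 45

```text
time_s: 10.57
ee_pos: [517.7, -191.5, 190.2]
ee_rot: [-180.0, -0.1, 150.0]
force: [1.2, -0.8, -2.5]
gripper_width: 15.7
gripper_force: 45.0
```

Request:
send_rows --steps '[[[0,0,-0.3,0,0],[0,0,0,0,0],[0,0,0,0,0]]]'

```text
time_s: 10.82
ee_pos: [518.1, -191.7, 201.8]
ee_rot: [180.0, 0.0, 150.0]
force: [0.1, -0.2, -3.3]
gripper_width: 16.0
gripper_force: 45.0
```

```bash
python3 - <<'E'
from h import *
a=grab('side','s6')['pixels'];w=grab('wrist','w6')['pixels']
c=cv2.resize(a[90:220,210:350],(413,384),interpolation=cv2.INTER_CUBIC)
cv2.imwrite('pics/v6.png',cv2.resize(np.hstack([c,w])[:,:,::-1],(800,332)))
s=env.state();print(s['force'],s['torque'],s['gripper_width'])
rows([506,238,200],78.7)
E
```

```text
[-0.7666861  -0.52762486 -3.08577198] [-0.04942169  0.01179985 -0.00235362] 15.718767062605357
t 10.92 at [ 517.3 -191.4  200.4] 150.0 need [5.61 9.16 0.01] turn 10.37 w 15.7
```

View pics/v6.png

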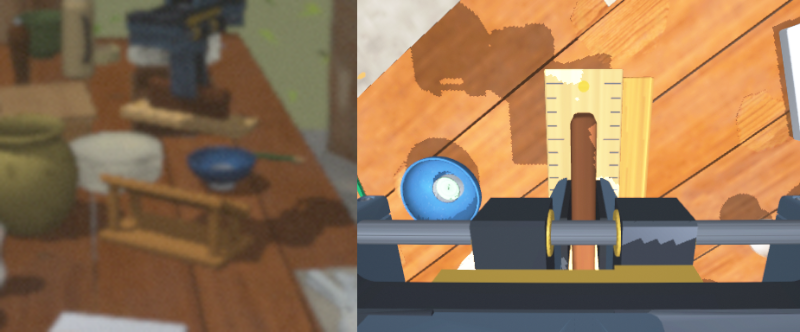

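The rule hangs level under the gripper (wrist part: plate from column 545 to 622, bar at 583), clear of the empty stand, and the tea light is still in the bowl. I measure the rule's pose in the hand.

```bash
cat > m.py <<'E'
from h import *
from scipy.spatial.transform import Rotation as Ro
def inhand(name):
    f=grab('wrist',name);W=cloud(f);s=env.state()
    R=Ro.from_euler('xyz',s['ee_rot'],degrees=True).as_matrix()
    P=((W-s['ee_pos'])@R); 
    m=np.zeros(W.shape[:2],bool);m[60:235,190:330]=1
    m&=(P[...,2]>5)&(P[...,2]<60)&(abs(P[...,1])<45)&(abs(P[...,0])<130)
    hsv=cv2.cvtColor(f['pixels'],cv2.COLOR_RGB2HSV); m&=hsv[...,2]>150
    Q=P[m]; Q=Q[abs(Q[:,2]-np.median(Q[:,2]))<6]
    A=np.c_[Q[:,:2],np.ones(len(Q))];k=np.linalg.lstsq(A,Q[:,2],rcond=None)[0]
    print('n',len(Q),'plane slope x,y deg',np.degrees(k[:2]),'top z at 0',k[2],'x range',np.percentile(Q[:,0],[.5,99.5]))
    v=Q[:,0]; L=[];xs=[]
    b=np.linspace(np.percentile(v,3),np.percentile(v,97),14)
    for a,c in zip(b[:-1],b[1:]):
        t=Q[(v>=a)&(v<c)]
        if len(t)>20: xs.append((a+c)/2);L.append(np.percentile(t[:,1],[1,99]))
    L=np.array(L);xs=np.array(xs)
    for j in(0,1):
        q=np.polyfit(xs,L[:,j],1);print('edge',j,'at x=0',q[1],'deg',np.degrees(q[0]))
    print(np.round(np.c_[xs,L],1).tolist())
if __name__=='__main__':
    inhand('w7')
E
python3 m.py
```

```text
n 9028 plane slope x,y deg [ 0.54550935 -0.00841354] top z at 0 25.118164270526336 x range [-1.69052724 89.39904612]
edge 0 at x=0 -27.197292866562776 deg 0.19426392731203831
edge 1 at x=0 27.888358826823296 deg -0.11006517288459518
[[10.9, -27.3, 27.7], [17.1, -27.1, 28.1], [23.2, -27.0, 27.8], [29.4, -26.9, 27.8], [35.6, -27.1, 28.0], [41.8, -27.0, 27.8], [48.0, -27.2, 27.7], [54.1, -27.2, 28.0], [60.3, -26.9, 27.6], [66.5, -26.9, 27.6], [72.7, -27.0, 27.7], [78.9, -26.9, 27.7], [85.0, -26.9, 27.9]]
```

Request:
send_rows --steps '[[[0,0,0,0.8,0],[0,0,0,0.9,0],[0,0,0,0.9,0],[0,0,0,0.9,0],[0,0,0,0.9,0]]]'

```text
time_s: 11.38
ee_pos: [517.5, -191.6, 200.3]
ee_rot: [-179.9, -0.1, 119.4]
force: [-1.0, -0.9, -1.6]
gripper_width: 15.6
gripper_force: 45.0
```

Request:
send_rows --steps '[[[0,0,0,0.9,0],[0,0,0,0.9,0],[0,0,0,0.9,0],[0,0,0,0.9,0],[0,0,0,0.9,0]]]'

```text
time_s: 11.8
ee_pos: [517.5, -191.6, 200.2]
ee_rot: [-179.9, -0.1, 88.5]
force: [-0.3, -0.5, -1.4]
gripper_width: 15.9
gripper_force: 45.0
```

Request:
send_rows --steps '[[[0,0,0,0.9,0],[0,0,0,0.5,0],[0,0,0,0,0],[0,0,0,0,0],[0,0,0,0,0]]]'

```text
time_s: 12.22
ee_pos: [517.8, -191.7, 201.0]
ee_rot: [-179.9, -0.0, 79.2]
force: [0.7, -0.3, -3.2]
gripper_width: 15.5
gripper_force: 45.0
```

```bash
python3 -c "
from h import *
rows([501.4,234.7,120],78.75);print(env.state()['qpos'])"
```

```text
t 12.22 at [ 517.8 -191.7  201. ] 79.2 need [10.4  -2.39  2.02] turn 0.07 w 15.5
[-2.15111335e+01  1.67946647e+01  9.37921144e+01  4.47480020e-03
  6.94890897e+01 -1.07614896e+01]
```

Request:
send_rows --steps '[[[0.6,-0.3,0,0,0],[0.8,-0.3,0,0,0],[0.9,-0.3,0,0,0],[0.9,-0.3,0,0,0],[0.9,-0.2,0,0,0]]]'

```text
time_s: 12.63
ee_pos: [492.7, -18.8, 201.5]
ee_rot: [-179.9, -0.0, 79.2]
force: [0.0, -0.6, -3.2]
gripper_width: 15.2
gripper_force: 45.0
```

Request:
send_rows --steps '[[[0.9,-0.2,0,0,0],[0.9,-0.2,0,0,0],[0.9,-0.2,0,0,0],[0.9,-0.2,0,0,0],[0.9,-0.2,0,0,0]]]'

```text
time_s: 13.05
ee_pos: [488.0, 165.8, 201.6]
ee_rot: [180.0, -0.0, 79.2]
force: [0.9, -0.6, -3.2]
gripper_width: 15.7
gripper_force: 45.0
```

Request:
send_rows --steps '[[[0.9,0,0.2,0,0],[0.6,0,0.5,0,0],[0.3,0,0.6,0.1,0],[0,0,0.4,0,0],[0,0,0.2,0,0]]]'

```text
time_s: 13.47
ee_pos: [500.4, 235.1, 122.9]
ee_rot: [-179.8, 0.2, 78.6]
force: [-0.6, -0.3, -2.4]
gripper_width: 15.6
gripper_force: 45.0
```

Request:
send_rows --steps '[[[0,0,0,0,0],[0,0,0,0,0]]]'

```text
time_s: 13.63
ee_pos: [502.2, 234.5, 125.9]
ee_rot: [-180.0, 0.0, 78.5]
force: [-0.6, 0.0, -1.9]
gripper_width: 15.8
gripper_force: 45.0
```

```bash
python3 - <<'E'
from m import *
inhand('w8');rows([501.4,234.7,50],78.75)
cv2.imwrite('pics/w8.png',load('w8')['pixels'][:,:,::-1])
E
```

```text
n 8338 plane slope x,y deg [0.64591239 0.10557093] top z at 0 26.00912547706149 x range [ 1.90768612 88.8471881 ]
edge 0 at x=0 -28.474955035617633 deg 0.010722983136167387
edge 1 at x=0 26.59475652422069 deg -0.3908746037679857
[[12.4, -28.2, 26.6], [18.4, -28.7, 26.5], [24.5, -28.5, 26.1], [30.5, -28.3, 26.6], [36.5, -28.7, 26.4], [42.5, -28.6, 26.1], [48.5, -28.3, 26.5], [54.5, -28.5, 26.3], [60.6, -28.5, 25.9], [66.6, -28.3, 26.0], [72.6, -28.6, 26.1], [78.6, -28.5, 26.0], [84.6, -28.3, 26.3]]
t 13.68 at [502.7 234.6 126.6] 78.5 need [-0.   -0.03  1.92] turn -0.04 w 15.6
```

View pics/w8.png

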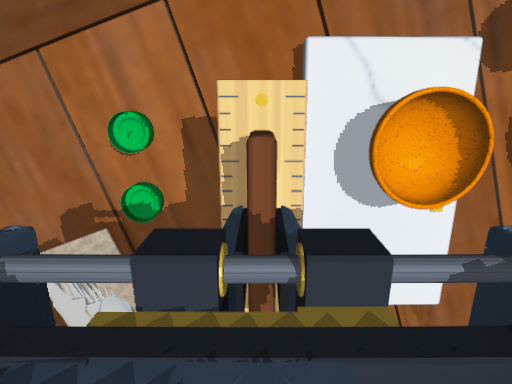

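The rule (plate columns 218 to 305) hangs parallel beside the board's near edge, with the orange bowl untouched at (432,148). I lower it.

Request:
send_rows --steps '[[[0,0,0.6,0,0],[0,0,0.7,0,0],[0,0,0.5,0,0],[0,0,0.2,0,0],[0,0,0,0,0]]]'

```text
time_s: 14.1
ee_pos: [501.6, 234.2, 45.0]
ee_rot: [-179.9, 0.1, 78.4]
force: [0.3, -0.5, -3.1]
gripper_width: 15.5
gripper_force: 45.0
```

Request:
send_rows --steps '[[[0,0,0,0,0],[0,0,0,0,0]]]'

```text
time_s: 14.27
ee_pos: [503.5, 235.3, 47.5]
ee_rot: [179.8, -0.1, 78.5]
force: [-0.2, 0.3, -2.9]
gripper_width: 15.9
gripper_force: 45.0
```

```bash
python3 - <<'E'
from h import *
s=env.state();print(s['force'],'n',s['ee_pos'][:2]@[.9808,-.1951],'e',s['ee_pos'][:2]@[.1951,.9808])
rows([501.4+.9808*9,234.7-.1951*9,39],78.75)
f=grab('wrist','w9');W=cloud(f)
# board edge angle: vertical near face columns: depth points with 4<z<14 and n ~484
n=W[...,:2]@np.array([.9808,-.1951]);e=W[...,:2]@np.array([.1951,.9808])
m=(W[...,2]>16)&(W[...,2]<21)&(n>470)&(n<500)
hsv=cv2.cvtColor(f['pixels'],cv2.COLOR_RGB2HSV);m&=(hsv[...,1]<50)
X=[];
for a in range(330,460,5):
    t=n[m&(e>=a)&(e<a+5)]
    if len(t)>10:X.append((a+2.5,np.percentile(t,2)))
X=np.array(X);q=np.polyfit(X[:,0],X[:,1],1);print('edge n at e=328',np.polyval(q,328),'deg',np.degrees(q[0]),len(X))
m=(W[...,2]>8)&(W[...,2]<19)&(n<483)&(n>460)&(hsv[...,1]>50)&(hsv[...,2]>120);X=[]
for a in range(330,425,5):
    t=n[m&(e>=a)&(e<a+5)]
    if len(t)>10:X.append((a+2.5,np.percentile(t,98)))
X=np.array(X);q=np.polyfit(X[:,0],X[:,1],1);print('rule edge n at 328',np.polyval(q,328),'deg',np.degrees(q[0]),len(X))
E
```

```text
[-0.20320013  0.25331566 -2.9124628 ] n 447.9716804252686 e 329.0169647102935
t 14.27 at [503.5 235.3  47.5] 78.5 need [-0.02  0.18  0.21] turn -0.04 w 15.9
edge n at e=328 483.77536133033806 deg -0.04432355662837894 26Traceback (most recent call last):
  File "<stdin>", line 18, in <module>
IndexError: too many indices for array: array is 1-dimensional, but 2 were indexed
```

Request:
send_rows --steps '[[[0,0,0.15,-0.04,0],[0,0.1,0,0,0],[0,0.05,0,0,0],[0,0,0,0,0],[0,0,0,0,0]]]'

```text
time_s: 14.73
ee_pos: [508.2, 233.7, 39.7]
ee_rot: [180.0, -0.0, 78.7]
force: [0.4, -0.7, -2.5]
gripper_width: 15.6
gripper_force: 45.0
```

```bash
python3 - <<'E'
from h import *
s=env.state();print(s['force'],'n',s['ee_pos'][:2]@[.9808,-.1951],s['ee_pos'],s['ee_rot'])
E
```

```text
[ 0.4126222  -0.72730142 -2.47972279] n 452.85367771602205 [508.19722043 233.65533614  39.74056964] [ 1.79988503e+02 -1.49956739e-02  7.87445964e+01]
```

Request:
send_rows --steps '[[[0,0.05,0,0,0],[0,0.03,0,0,0],[0,0,0,0,0],[0,0,0,0,0]]]'

```text
time_s: 15.07
ee_pos: [511.1, 233.0, 39.6]
ee_rot: [180.0, -0.0, 78.8]
force: [-0.6, 0.3, -1.9]
gripper_width: 15.4
gripper_force: 45.0
```

Request:
send_rows --steps '[[[0,0.03,0,0,0],[0,0.02,0,0,0],[0,0,0,0,0],[0,0,0,0,0]]]'

```text
time_s: 15.4
ee_pos: [511.4, 232.8, 39.5]
ee_rot: [-179.8, 0.0, 78.7]
force: [-5.7, 2.3, 0.2]
gripper_width: 15.8
gripper_force: 45.0
```

The rule is in contact with the board at 6 N. I lower it to the cart.

Request:
send_rows --steps '[[[0,0,0.04,0,0],[0,0,0.03,0,0],[0,0,0,0,0],[0,0,0,0,0]]]'

```text
time_s: 15.73
ee_pos: [511.2, 232.4, 37.7]
ee_rot: [-179.8, 0.1, 78.7]
force: [-6.9, -1.5, 6.0]
gripper_width: 15.6
gripper_force: 45.0
```

Request:
send_rows --steps '[[[0,0,0,0,0.3],[0,0,0,0,0.45],[0,0,0,0,0.45],[0,0,0,0,0.45],[0,0,0,0,0.45]]]' --squeeze 5

```text
time_s: 16.15
ee_pos: [513.5, 232.7, 36.9]
ee_rot: [180.0, -0.0, 78.8]
force: [-0.6, -0.4, -0.1]
gripper_width: 40.5
gripper_force: 0.0
```

Request:
send_rows --steps '[[[0,0,-0.3,0,0.45],[0,0,-0.6,0,0.45],[0,0,-0.8,0,0.45],[0,0,-0.8,0,0.45],[0,0,0,0,0.45]]]'

```text
time_s: 16.57
ee_pos: [517.0, 234.3, 143.2]
ee_rot: [179.4, -0.4, 78.8]
force: [0.5, 0.5, 0.0]
gripper_width: 41.0
gripper_force: 0.0
```

```bash
python3 - <<'E'
from h import *
s=env.state();print(s['force'],s['ee_pos'],s['gripper_width'])
f=grab('wrist','w10');W=cloud(f);hsv=cv2.cvtColor(f['pixels'],cv2.COLOR_RGB2HSV)
cv2.imwrite('pics/w10.png',f['pixels'][:,:,::-1])
n=W[...,:2]@np.array([.9808,-.1951]);e=W[...,:2]@np.array([.1951,.9808])
m=(W[...,2]>7)&(W[...,2]<17)&(n>415)&(n<500)&(hsv[...,1]>50)&(hsv[...,2]>110)
X=[]
for a in range(330,425,5):
    t=n[m&(e>=a)&(e<a+5)]
    if len(t)>10:X.append((a+2.5,*np.percentile(t,[2,98])))
X=np.array(X)
for j in(1,2):
    q=np.polyfit(X[:,0],X[:,j],1);print('rule edge n',np.polyval(q,328),'deg',np.degrees(q[0]))
print('plate z',np.percentile(W[m][:,2],[5,50,95]),'e max',np.percentile(e[m],99.5))
E
```

```text
[0.46072854 0.48447051 0.0009013 ] [516.97567961 234.27079739 143.20737145] 41.00949015675004
rule edge n 427.83383719885796 deg 0.4970533721601619
rule edge n 482.5704377885238 deg -0.806125564483832
plate z [11.20865425 12.41083811 13.57494708] e max 417.32688069724645
```

View pics/w10.png

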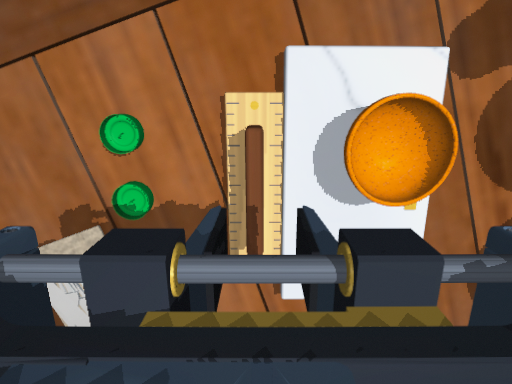

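The rule lies flat (top at 12 mm) along the board edge at column 284, with a gap of about 1 mm and well centred along the board. The orange bowl has not moved. I back away and hand in.

Request:
send_rows --steps '[[[0,0,-0.5,0,0.45],[0,0,-0.5,0,0.45],[0,0,0,0,0.45],[0,0,0,0,0.45],[0,0,0,0,0.45]]]'

```text
time_s: 17.03
ee_pos: [512.2, 232.2, 175.2]
ee_rot: [-179.9, 0.1, 78.8]
force: [-1.0, 0.2, 0.1]
gripper_width: 41.1
gripper_force: 0.0
```

```bash
python3 -c "
from workcell import env
print(env.job_done())"
```

```text
the job is handed in; nothing more can be done
None
```

The job is handed in at about 17 s: the tea light is in the blue bowl, and the rule lies flat and flush (gap about 1 mm) along the board's near edge; the hand-in gave no verdict.

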